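Isolate the grease pump, then draw out and hold its relief rod

TASK

Bleed the bench grease pump: turn the bar handle of the rotary isolator clockwise (seen from above) from its bar mark fully round to its off stop at the round stud, and leave it off. Only then take the upright paddle of the sprung telescoping relief rod, pull the rod straight out until its pointer is level with the small clamp on the scale rail, and finish still holding it there in the gripper against the spring. Leave the loose parts lying about the bench where they are.

Things in the scene. Friction and masses are not known exactly. Their poses are not given: they have to be found in the camera images.
- isolator: Fixed rotary isolator: grey box 120 x 120 mm, 70 mm high, with a steel disc (r 36, top at 76 mm) and the black handle on top. Origin: centre of its underside on the bench; the handle's axis is its z axis. On its top, 50 mm from the axis, are a straight raised bar mark (on, towards the box's -x) and a small round stud (off, 69 degrees clockwise from the bar seen from above, towards +y); both stand 4 mm up.
- handle_grip (a point): Point on the isolator handle's turning axis at the height to grip, 104 mm above the bench, 14 mm below the handle's top. The handle is an upright-sided bar 16 mm wide, 34 mm tall (84 to 118 mm above the bench), reaching 44 mm from the axis to its narrowed nose (9 mm wide, last 14 mm) and 36 mm to its blunt end. Turns with the handle: x runs along the bar, the nose points to -x, y across it, z up.
- handle (a joint): Turn of the isolator handle in rad, clockwise seen from above: 0 = on stop (nose at the bar mark), 1.2 = off stop (nose at the round stud). It starts near 0. Friction about 0.12 N m holds it wherever it is left; off counts above 1.1.
- unit: Fixed relief unit, 300 mm long (x) and 130 mm wide (y): steel base plate 12 mm thick, cast block 90 mm wide, 100 mm high (brass-topped cap to 126 mm) around x = +64 to +140, a guide tube along x at 65 mm height that ends at x = +10, and beside it at y = +52 a scale rail along x (x -147 to +3, top at 46 mm). Origin: centre of the underside. The rod pulls out towards the unit's -x (roughly towards the robot).
- paddle (a point): Grip point on the rod's upright paddle, at its middle, 110 mm above the bench. The paddle is a steel block 14 mm thick (x, along the pull), 26 mm wide (y), flat-sided from about 77 to 131 mm above the bench; at rest its middle lies 60 mm in front of the tube's mouth (the bare rod lies between at 65 mm height, radius up to 12). Axes parallel to the unit's; pull towards -x.
- pointer (a point): Tip of the thin pointer arm fixed to the rod at the paddle's foot: 39 mm to the paddle's +y side, 65 mm above the bench, at the same x as the paddle's middle; it moves with the rod beside the scale rail. Axes parallel to the unit's.
- mark (a point): The length mark: pointer-side top edge of the small brass clamp on the scale rail (clamp 12 mm long along x, 20 mm across, top of its centre fin 64 mm above the bench), at the clamp's mid-length, 65 mm above the bench and 42 mm to the +y side of the rod's axis. Axes parallel to the unit's. It is fixed, at a different place along the rail each time (45 to 80 mm of pull). The pointer is level with it when its x in this frame is within 6 mm of 0 (inside the clamp's length).
- rod (a joint): Extension of the rod in m: 0 = home (start), 0.11 = end stop, grows as it is pulled towards the unit's -x. An inner spring pulls it back with 5 N at home plus 100 N per m (10 to 13 N at the mark), with 0.6 N of friction: it snaps home if let go.
- bearing: Bystander: new chrome ball bearing lying flat, 52 mm across, 15 mm high. Origin: underside centre.
- block: Bystander: black cast grease fitting block, 50 x 34 mm, 44 mm high with its nipple. Origin: underside centre.
- nut0: Bystander: brass thumb nut, 24 mm across, 15 mm high. Origin: underside centre.
- nut1: Bystander: the second brass thumb nut, the same.
- keybar: Bystander: steel key stock bar 140 x 12 x 12 mm, lying along its x. Origin: underside centre.
- screwdriver: Bystander: green-handled screwdriver lying along its x, about 200 mm long and 26 mm thick. Origin: mid-length, at the bench.
Things that resemble listed ones, but are neither listed nor needed, are in the scene too. What is shaped like the isolator but red is not meant.

How it is judged:
On the way, in this order (a step that is already met when the one before it is completed fails the run):
1. the isolator handle is turned to its off stop (value of joint handle above 1.1 rad), for 0.2 s.
2. the rod is drawn out with its pointer level with the clamp, held by the fingers (x of pointer in the frame of mark between -0.006 and 0.006 m and contact force between the fingers and rod above 3 N), for 0.5 s.
At the end, for the whole second after the job is handed in: The program ends with the fingers holding the rod (over 3 N of contact) so that its pointer is within 6 mm, along the pull, of the middle of the brass clamp, and the isolator handle is at off (joint above 1.1 of 1.2 rad); all this stays so through the last second (all of step 2 and value of joint handle above 1.1 rad); the arm keeps its last pose, push and grip.
It fails at once if the rod is pulled out more than 10 mm while the isolator is not yet off (value of joint rod above 0.01 m and not (value of joint handle above 1.1 rad)).
It fails at once if a loose bystander is moved more than 30 mm (distance of any of bearing, block, nut0, nut1, keybar, screwdriver from where it was at the start of the episode above 0.03 m).
It also fails if it takes over 45 s, if anything falls off the work surface, if the arm or the gripper's body presses on something with over 40 N, if the wrist force passes 120 N, or if a joint passes its speed limit or range.

ROBOT

A 6-joint arm with a two-finger parallel gripper is mounted at the origin on the work surface. World frame = base frame: x ahead of the robot, y to its left, z up, the work surface at z = 0. Lengths are in m, angles in rad, forces in N, time in s.
With the tool pointing down it reaches from about 0.35 to 0.85 m from the base axis. Payload 8.1 kg.
Tool frame: the origin (TCP) lies at the very end of the fingers, on their centre line; the grasp point (between the pads) lies 19 mm behind it; z points along the fingers, y is the direction in which the jaws open and shut (so a half turn about z gives the same grasp; the last joint's range is limited). The gripper opens to 93 mm and grips with 3 to 60 N. Pads are 15 mm wide; open, the fingers measure 128 mm over their backs; the gripper's body (75 mm by 188 mm) begins 65 mm behind the grasp point.
Start: joints at [1.172, 0.13, 1.488, -0, 1.523, -0.085], TCP at [0.185, 0.571, 0.219] pointing down, gripper open.
Joint ranges: [-2.96, 2.96], [-0.89, 2.26], [0.02, 2.5], [-1.34, 4.48], [0, 2.73], [-2.66, 2.66]. Speed limits (rad/s): [2.39, 2.39, 2.79, 3.14, 3.14, 3.14].

INTERFACE

Orientations are given as a rotation vector (axis times angle).
In Python, from plant import read_state, read_camera, close_job gives the robot as it stands.
- The arm moves only by the tool jog_arm, never from a script. Its argument "motion" is one flat list of numbers, 7 for each row, row after row: the opening, from 0 (shut) to 1 (fully open), then the shift along the tool's x, y, z scaled (see below), then the turn, a rotation vector about the tool's x, y, z scaled (see below). A call has 1 to 8 rows; each row is the pose to reach, as a shift and turn from the pose measured when the call began, along the tool's axes at that moment; what a row does not reach only later rows make up. The controller multiplies each number of a shift by 0.5 m and each number of a turn by 90 degrees. A row lasts 1/10 s, in which the tool goes at most 50 mm and 8.59 degrees, less where a joint would pass 70% of its speed; a pose out of reach is approached as far as the arm can. A call with a number of a shift or a turn outside -1 to 1 is refused whole. A call with a gripper value outside its range is refused whole. The fingers move at their own pace and stop on an object; "grip_force" is the grip in N (left out, the last holds). Time passes only in rows, so rows that repeat a pose let the fingers close. It gives the time, the measured TCP pose, the force and the opening at its end, in the units of the state.
- read_state(): the state, without advancing time (a new reading comes with each control period).
- read_camera(name): name is "side" or "top" or "wrist"; returns a dict with "frame" (420x560x3 uint8, red, green, blue), "vertical_fov" (degrees; the focal length in pixels is half the picture's height over the tangent of half this angle, whatever the lens; pixels are square), "cx", "cy" (the principal point, pixels), "world_from_camera" (4x4, takes a point from camera to world coordinates); the wrist camera has in their place "hand_eye" (4x4, takes a point from camera to tool coordinates, whose origin is the TCP and whose axes are the flange's). Camera axes: x right, y down, z forward; pixel columns grow to the right and rows downward; lengths in m; the calibration is good to about 2 mm. A picture is of the moment at which its call begins: read the wrist's pose just before it. There is no depth.
- close_job(): hands the job in, once; it reports no verdict.
The state is a dict: "t": time; "q": joint angles; "dq": joint speeds; "joint_torque": joint torques, N m; "tool_pos": TCP position; "orientation": TCP orientation; "force": force on the tool from outside, world axes, zero at the start; "wrist_torque": the same for the moment, N m; "opening": finger opening in m.
Only numpy, scipy, OpenCV 4.12 (cv2) and the standard library are available. Lean on these libraries where they do the work, as an engineer would, in place of code of your own. Each camera call takes 0.05 s, during which the arm holds its last target.

## Working session

There is one attempt and no reset: what is moved stays moved. The work goes in short steps, Python scripts to look and compute and a tool call to move; the robot and the scene stay as the last step left them, time stands still between calls to the robot, and variables do not carry over. Pictures are saved under pics/ and viewed, and the job is handed in when it is done.

Besides the shell and the picture viewer there is one more tool, called after "Emit:" as name(argument=value, ...) on one line, values as JSON. jog_arm: Moves the arm, as the interface text tells. Its arguments: {"type":"object","properties":{"motion":{"type":"array","items":{"type":"number"}},"grip_force":{"type":"number"}},"required":["motion"]}

```bash
ls; mkdir -p pics
python3 - <<'E'
from plant import *
import cv2,json,numpy as np
s=read_state();print(s)
for n in("top","side","wrist"):
    c=read_camera(n);cv2.imwrite(f"pics/{n}0.png",c["frame"][:,:,::-1]);f=c.pop("frame");print(n,c)
    np.savez(f"pics/{n}0.npz",frame=f,**c)
E
```

```text
pics
{'t': 0.0, 'q': array([ 1.17159880e+00,  1.31141798e-01,  1.48926461e+00,  3.19308816e-06,
        1.52302435e+00, -8.53962705e-02]), 'dq': array([ 8.85453724e-04, -9.08665786e-04,  5.13898154e-05, -5.12343577e-04,
       -1.32140178e-03, -7.54364713e-04]), 'joint_torque': array([-1.70000396e-03, -5.59851050e+01, -4.91740429e+01,  7.63754826e-02,
        3.56792333e-02, -2.18776950e-04]), 'tool_pos': array([0.18495789, 0.57017846, 0.21760709]), 'orientation': array([-4.90828576e-01, -3.10256242e+00,  2.80135095e-03]), 'force': array([ 0.2800831 , -0.63319619, -0.43197118]), 'wrist_torque': array([-0.03842359,  0.01177069, -0.0243378 ]), 'opening': 0.09309913877928112}
top {'vertical_fov': 54.42929576885138, 'cx': 273.9432780645481, 'cy': 205.78066472926096, 'world_from_camera': array([[ 0.04935172, -0.97318295,  0.22467611,  0.30574528],
       [-0.9987682 , -0.04924551,  0.00608003,  0.02215751],
       [ 0.0051473 , -0.22469941, -0.97441453,  1.15205871],
       [ 0.        ,  0.        ,  0.        ,  1.        ]])}
side {'vertical_fov': 53.27542194918484, 'cx': 285.35892681231866, 'cy': 218.3750256602872, 'world_from_camera': array([[ 0.99765013, -0.02583518,  0.06345678,  0.50430452],
       [-0.06560669, -0.62717972,  0.77610654, -0.63061809],
       [ 0.01974795, -0.77844598, -0.62740089,  0.6266981 ],
       [ 0.        ,  0.        ,  0.        ,  1.        ]])}
wrist {'vertical_fov': 59.08805068018641, 'cx': 282.3713185244201, 'cy': 208.95787998377344, 'hand_eye': array([[-1.54208317e-03, -9.63932635e-01, -2.66141874e-01,
         7.32777138e-02],
       [ 9.99998809e-01, -1.46888416e-03, -4.74092826e-04,
         1.00117799e-04],
       [ 6.60619638e-05, -2.66142288e-01,  9.63933752e-01,
        -1.65666320e-01],
       [ 0.00000000e+00,  0.00000000e+00,  0.00000000e+00,
         1.00000000e+00]])}
```

View pics/top0.png

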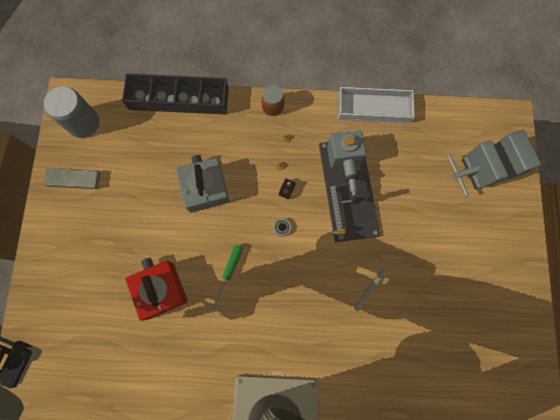

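View pics/side0.png

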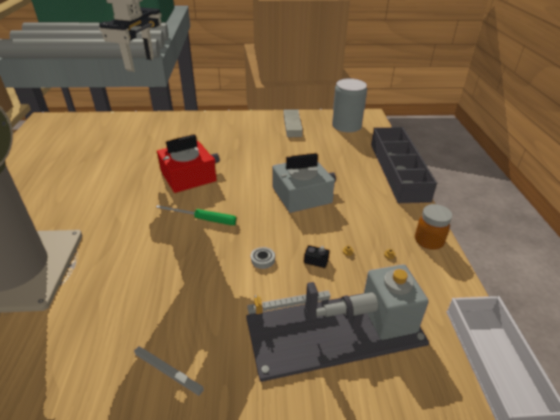

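Run:
```python
import cv2
i=cv2.imread("pics/top0.png")
cv2.imwrite("pics/topA.png",cv2.resize(i[110:310,150:350],None,fx=3,fy=3,interpolation=2))
cv2.imwrite("pics/topB.png",cv2.resize(i[60:260,320:520],None,fx=3,fy=3,interpolation=2))
```

```text
(no output)
```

View crops.

The isolator is at top pixel (202,183) and the unit at (350,190), with loose parts between them at (240–290, 135–280). The red decoy is at (156,290).

View pics/topA.png

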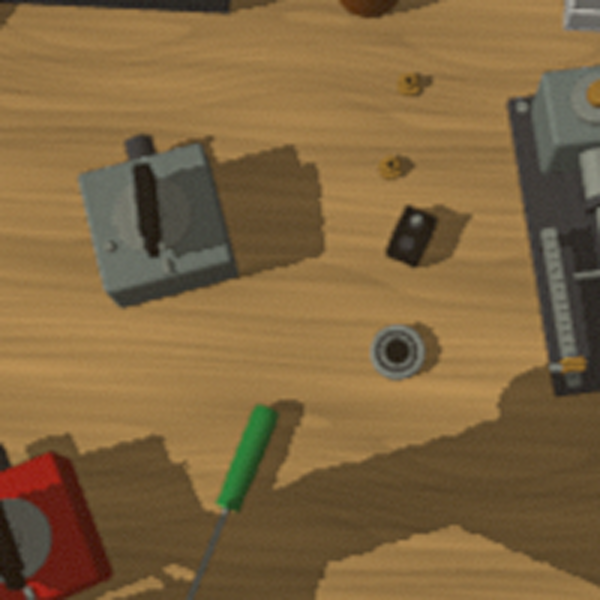

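View pics/topB.png

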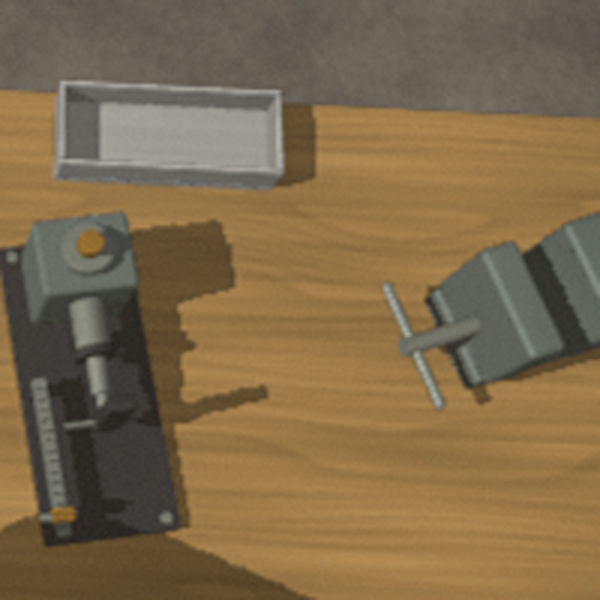

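Run:
```python
import cv2
i=cv2.imread("pics/side0.png")
cv2.imwrite("pics/sideA.png",cv2.resize(i[130:230,250:360],None,fx=6,fy=6,interpolation=2))
cv2.imwrite("pics/sideB.png",cv2.resize(i[250:390,235:435],None,fx=4,fy=4,interpolation=2))
```

```text
(no output)
```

View pics/sideA.png

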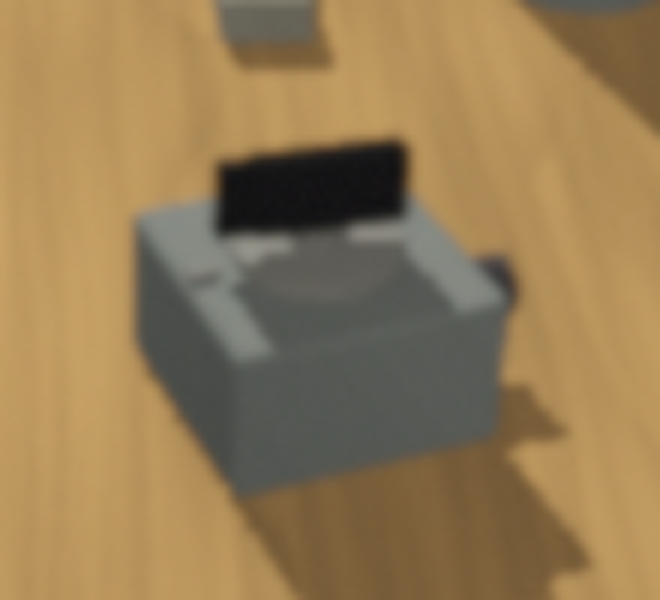

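View pics/sideB.png

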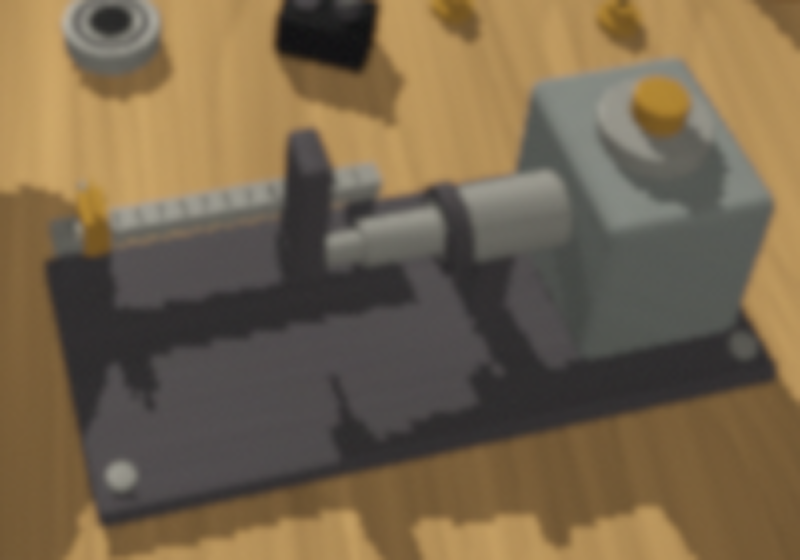

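```bash
cat > h.py <<'E'
import numpy as np,cv2
from scipy.optimize import least_squares
from scipy.spatial.transform import Rotation as R
def load(n): return dict(np.load(f"pics/{n}.npz"))
def proj(c,P):
    P=np.atleast_2d(P);T=np.linalg.inv(c["world_from_camera"]);p=P@T[:3,:3].T+T[:3,3]
    f=c["frame"].shape[0]/2/np.tan(np.radians(c["vertical_fov"])/2)
    return p[:,:2]/p[:,2:]*f+[c["cx"],c["cy"]]
def w(pose,P):
    P=np.atleast_2d(P);a=pose[2];c,s=np.cos(a),np.sin(a)
    return np.c_[c*P[:,0]-s*P[:,1]+pose[0],s*P[:,0]+c*P[:,1]+pose[1],P[:,2]]
def fit(obs,p0):
    def r(p): return np.concatenate([(proj(c,w(p,np.array(m)/1000))-px).ravel() for c,m,px in obs])
    o=least_squares(r,p0,loss="soft_l1");return o.x,r(o.x)
A=lambda u,v:(149.8+u/3,109.8+v/3); B=lambda u,v:(319.8+u/3,59.8+v/3)
SA=lambda u,v:(249.6+u/6,129.6+v/6); SB=lambda u,v:(234.6+u/4,249.6+v/4)
def draw(c,im,pose,segs,x0,y0,w_,h_,k):
    im=cv2.resize(im[y0:y0+h_,x0:x0+w_],None,fx=k,fy=k,interpolation=2)
    for a,b in segs:
        p=proj(c,w(pose,np.array([a,b])/1000.));p=((p-[x0,y0]+.5)*k).astype(int)
        cv2.line(im,tuple(p[0].tolist()),tuple(p[1].tolist()),(0,0,255),1)
    return im
def boxsegs(x0,x1,y0,y1,z0,z1):
    s=[]
    for z in(z0,z1):
        q=[(x0,y0,z),(x1,y0,z),(x1,y1,z),(x0,y1,z)]
        s+=[(q[i],q[(i+1)%4]) for i in range(4)]
    return s+[((x,y,z0),(x,y,z1)) for x in(x0,x1) for y in(y0,y1)]
E
cat > fit.py <<'E'
from h import *
t,s=load("top0"),load("side0")
po,r=fit([(t,(60,60,70),A(80,177)),(t,(60,-60,70),A(202,143)),(t,(-60,-60,0),A(237,276)),(t,(-60,60,0),A(120,305)),
 (s,(-60,-60,70),SA(240,360)),(s,(60,-60,70),SA(507,300)),(s,(-60,60,70),SA(137,217)),(s,(-60,-60,0),SA(240,495)),(s,(60,-60,0),SA(495,437))],[.66,.2,.25])
print(po,r.round(1))
pu,r=fit([(t,(-150,65,12),B(45,545)),(t,(-150,-65,12),B(187,525)),(t,(-50,39,65),B(66,425)),(s,(-150,65,12),SB(47,262)),(s,(-150,-65,12),SB(104,512)),(s,(150,-65,12),SB(772,375)),(s,(-50,0,131),SB(308,148))],[.7,-.2,.1])
print(pu,r.round(1))
np.savez("poses.npz",po=po,pu=pu)
def hs(th):
    c,s_=np.cos(-th),np.sin(-th);o=[]
    for a,b in boxsegs(-44,36,-8,8,84,118): o.append(tuple((c*p[0]-s_*p[1],s_*p[0]+c*p[1],p[2]) for p in(a,b)))
    return o
iso=boxsegs(-60,60,-60,60,0,70)+hs(0)
un=boxsegs(-150,150,-65,65,0,12)+boxsegs(-57,-43,-13,13,77,131)+[((-50,0,65),(-50,39,65)),((10,0,65),(64,0,65))]
ims=[(t,"top0",po,iso,160,140,90,90),(s,"side0",po,iso,260,135,90,90),(t,"top0",pu,un,300,115,135,135),(s,"side0",pu,un,235,235,200,150)]
out=[]
for c,n,p,sg,x,y,a,b in ims:
    im=draw(c,cv2.imread(f"pics/{n}.png"),p,sg,x,y,a,b,4 if a<150 else 2);out.append(cv2.resize(im,(400,int(400*b/a))) if 1 else im)
    print(x)
f=lambda im:cv2.copyMakeBorder(im[:400],0,400-min(400,im.shape[0]),0,0,cv2.BORDER_CONSTANT)
cv2.imwrite("pics/ovA.png",np.hstack([f(out[0]),f(out[1])]));cv2.imwrite("pics/ovB.png",np.hstack([f(out[2]),f(out[3])]))
E
python3 fit.py
```

```text
[0.61393865 0.23532344 0.3287945 ] [-2.5 -1.7 -1.2 -1.6  0.5  0.  -0.8  1.5 -0.2  1.1  1.3  0.8 -1.7 -0.7
 -1.   2.4  0.6  1.3]
[ 0.63455244 -0.18324021  0.17824388] [-0.3 -0.4 -2.2  0.5 -0.9 -0.2 -1.1 -0.2 -1.4  1.9  2.5 -1.   0.7  1.1]
160
260
300
235
```

View pics/ovA.png

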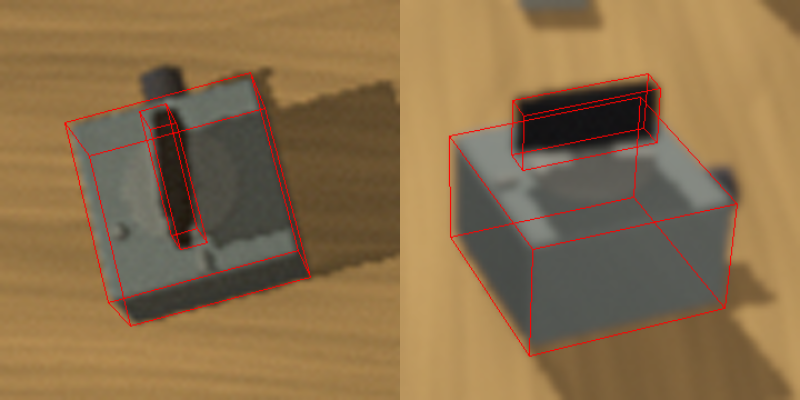

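View pics/ovB.png

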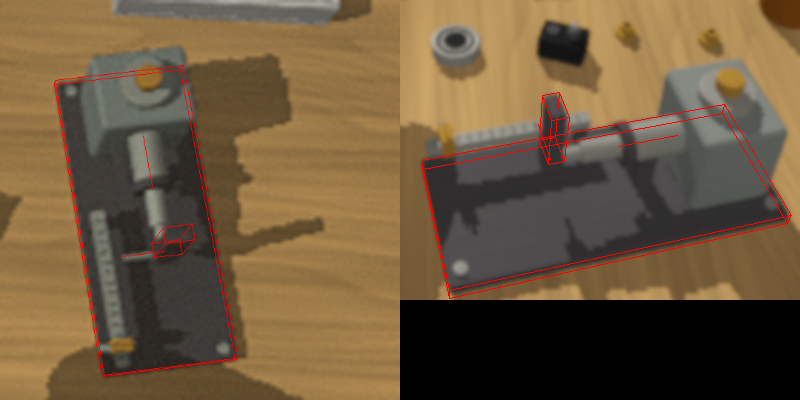

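```bash
cat >> h.py <<'E'
def goto(pos,yaw,st=None):
    """print scaled shift/turn for tool-down pose with tool x axis at world yaw (mod pi free choice left to caller)"""
    from plant import read_state
    st=st or read_state();R0=R.from_rotvec(st["orientation"])
    Rt=R.from_matrix(np.array([[np.cos(yaw),np.sin(yaw),0],[np.sin(yaw),-np.cos(yaw),0],[0,0,-1]]))
    d=R0.inv().apply(np.array(pos)-st["tool_pos"])/.5
    r=(R0.inv()*Rt).as_rotvec()/(np.pi/2)
    print("shift",d.round(3),"turn",r.round(3),"yaw now",yawnow(st),"q",st["q"].round(2))
def yawnow(st):
    m=R.from_rotvec(st["orientation"]).as_matrix();return np.arctan2(m[1,0],m[0,0]).round(4)
E
python3 - <<'E'
from h import *
from plant import read_state
print(R.from_rotvec(read_state()["orientation"]).as_matrix().round(3))
goto([.57,.22,.26],.21);goto([.57,.22,.26],.21-np.pi)
E
```

```text
[[-0.951  0.309 -0.001]
 [ 0.309  0.951 -0.001]
 [ 0.    -0.001 -1.   ]]
shift [-0.949 -0.429 -0.084] turn [-0.000e+00  1.000e-03  1.667e+00] yaw now 2.8278 q [ 1.17  0.13  1.49 -0.    1.52 -0.09]
shift [-0.949 -0.429 -0.084] turn [-0.001 -0.    -0.333] yaw now 2.8278 q [ 1.17  0.13  1.49 -0.    1.52 -0.09]
```

Emit:
jog_arm(motion=[1,-0.95,-0.43,-0.084,0,0,-0.333,1,-0.95,-0.43,-0.084,0,0,-0.333,1,-0.95,-0.43,-0.084,0,0,-0.333,1,-0.95,-0.43,-0.084,0,0,-0.333,1,-0.95,-0.43,-0.084,0,0,-0.333,1,-0.95,-0.43,-0.084,0,0,-0.333,1,-0.95,-0.43,-0.084,0,0,-0.333,1,-0.95,-0.43,-0.084,0,0,-0.333])

```text
t: 0.95
tool_pos: [0.4741, 0.3066, 0.2496]
orientation: [0.328, -3.123, 0.002]
force: [0.4, 0.4, -0.3]
opening: 0.0931
```

Emit:
jog_arm(motion=[1,0,0,0,0,0,0])

```text
t: 1.05
tool_pos: [0.4778, 0.3023, 0.2498]
orientation: [-0.319, 3.125, -0.004]
force: [-0.4, 0.0, 0.5]
opening: 0.0926
```

Run:
```python
from h import *
goto([.57,.22,.26],.21-np.pi)
```

```text
shift [-0.147 -0.199 -0.02 ] turn [-0.002  0.    -0.004] yaw now -2.9381 q [ 0.48  0.03  1.54 -0.    1.57 -1.3 ]
```

Emit:
jog_arm(motion=[1,-0.147,-0.2,-0.02,0,0,0,1,-0.147,-0.2,-0.02,0,0,0,1,-0.147,-0.2,-0.02,0,0,0,1,-0.147,-0.2,-0.02,0,0,0,1,-0.147,-0.2,-0.02,0,0,0])

```text
t: 1.55
tool_pos: [0.5696, 0.2195, 0.2594]
orientation: [0.317, -3.125, 0.004]
force: [-0.4, -0.7, 0.3]
opening: 0.093
```

```bash
cat >> h.py <<'E'
def wristcam(name):
    from plant import read_state,read_camera
    st=read_state();c=read_camera("wrist");T=np.eye(4);T[:3,:3]=R.from_rotvec(st["orientation"]).as_matrix();T[:3,3]=st["tool_pos"]
    c["world_from_camera"]=T@c.pop("hand_eye");np.savez(f"pics/{name}.npz",**c);cv2.imwrite(f"pics/{name}.png",c["frame"][:,:,::-1]);print(st["t"],st["tool_pos"]);return c
E
python3 - <<'E'
from h import *
c=wristcam("w1")
po=np.load("poses.npz")["po"]
im=cv2.imread("pics/w1.png")
def hs(th):
    c,s_=np.cos(-th),np.sin(-th);o=[]
    for a,b in boxsegs(-44,36,-8,8,84,118): o.append(tuple((c*p[0]-s_*p[1],s_*p[0]+c*p[1],p[2]) for p in(a,b)))
    return o
im2=draw(c,im,po,boxsegs(-60,60,-60,60,0,70)+hs(0.1),0,0,560,420,1)
cv2.imwrite("pics/w1o.png",im2)
E
```

```text
1.55 [0.56964695 0.21951204 0.2594362 ]
```

View pics/w1o.png

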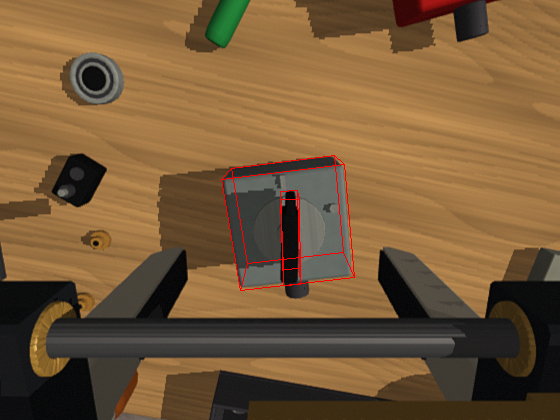

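View pics/w1.png

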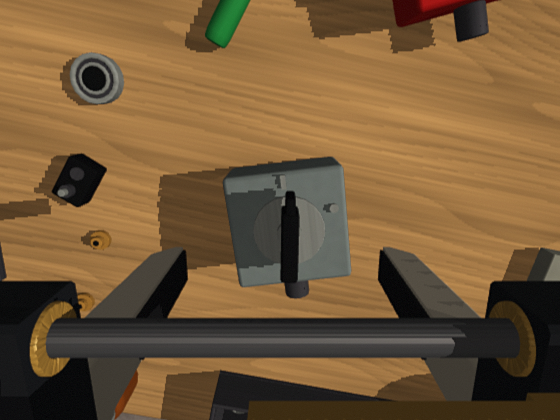

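Run:
```python
from h import *
c=load("w1");k=cv2.imread("pics/w1.png")
cv2.imwrite("pics/w1z.png",cv2.resize(k[145:305,215:365],None,fx=4,fy=4,interpolation=2))
```

```text
(no output)
```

View pics/w1z.png

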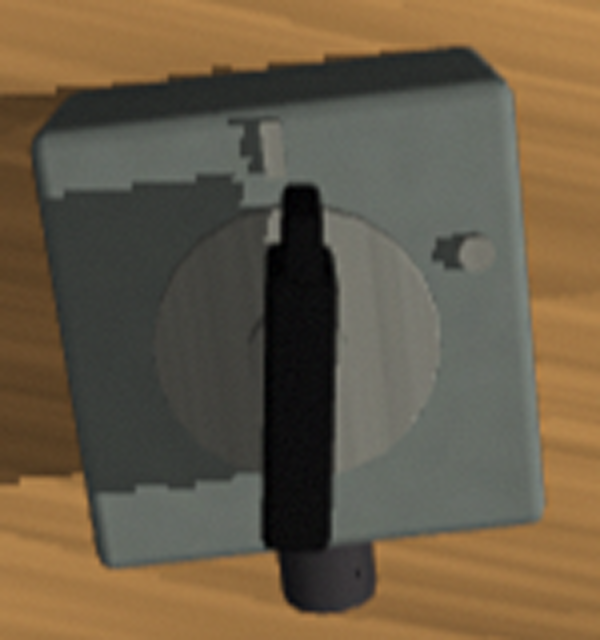

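Run:
```python
from h import *
c=load("w1");Z=lambda u,v:(214.6+u/4,144.6+v/4)
a=np.radians(69)
st=(-50*np.cos(a),50*np.sin(a),74)
po,r=fit([(c,(-60,-60,70),Z(35,140)),(c,(-60,60,70),Z(514,82)),(c,(60,60,70),Z(544,520)),(c,(60,-60,70),Z(103,566)),(c,(0,0,76),Z(297,340)),(c,(-50,0,74),Z(270,147)),(c,st,Z(476,252))],[.61,.23,.3])
print(po,r.round(1))
# handle yaw
b,r=fit([(c,(-44,0,118),Z(301,187)),(c,(36,0,118),Z(297,548))],[.61,.23,.2]);print(b,r.round(1))
goto([po[0],po[1],.16],b[2]-np.pi)
```

```text
[0.61297118 0.234145   0.32540662] [-3.3 -1.7  0.2 -2.4  2.   1.6 -1.2  2.9 -0.   1.2  0.5 -0.1  0.2 -0.2]
[0.60883374 0.23307487 0.19508485] [-0.   1.5  0.  -2.7]
shift [-0.092  0.01   0.199] turn [-0.001 -0.001  0.006] yaw now -2.9378 q [ 0.29  0.15  1.4  -0.    1.6  -1.49]
```

Emit:
jog_arm(motion=[1,-0.092,0.01,0.1,0,0,0.004,1,-0.092,0.01,0.2,0,0,0.004,1,-0.092,0.01,0.27,0,0,0.004,1,-0.092,0.01,0.32,0,0,0.004,1,-0.092,0.01,0.347,0,0,0.004,1,-0.092,0.01,0.347,0,0,0.004,1,-0.092,0.01,0.347,0,0,0.004])

```text
t: 2.3
tool_pos: [0.6137, 0.235, 0.088]
orientation: [-0.311, 3.125, -0.003]
force: [0.0, 0.8, -0.2]
opening: 0.0928
```

Run:
```python
from h import *
goto([.613,.2341,.0855],.2-np.pi);wristcam("w2")
```

```text
shift [ 0.002 -0.001  0.005] turn [-0.001  0.001 -0.001] yaw now -2.9431 q [ 0.29  0.37  1.45 -0.    1.32 -1.48]
2.3 [0.61368523 0.23500405 0.08795589]
```

View pics/w2.png

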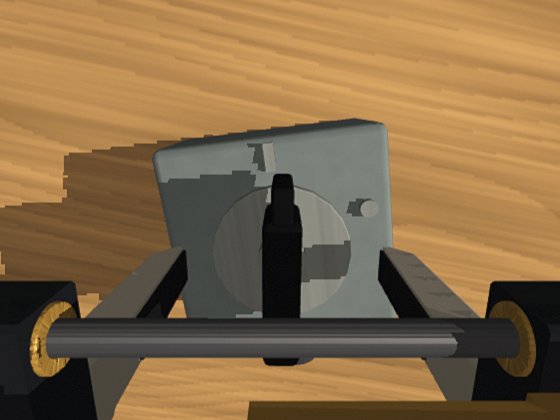

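The bar sits centred between the pads (bar at column 282), so I'm closing the gripper.

Emit:
jog_arm(motion=[0,0.002,-0.001,0.005,0,0,0,0,0.002,-0.001,0.005,0,0,0,0,0.002,-0.001,0.005,0,0,0,0,0.002,-0.001,0.005,0,0,0,0,0.002,-0.001,0.005,0,0,0,0,0.002,-0.001,0.005,0,0,0,0,0.002,-0.001,0.005,0,0,0], grip_force=20)

```text
t: 3.05
tool_pos: [0.6135, 0.2342, 0.0862]
orientation: [-0.31, 3.123, -0.002]
force: [-0.0, -0.8, 0.5]
opening: 0.0414
```

Run:
```python
from h import *
goto([.613,.2341,.0855],-.9-np.pi)
```

```text
shift [ 0.001 -0.     0.001] turn [-0.     0.002  0.699] yaw now -2.9435 q [ 0.29  0.37  1.45 -0.    1.31 -1.48]
```

Emit:
jog_arm(motion=[0,0.001,0,0.001,0,0,0,0,0.001,0,0.001,0,0,0,0,0.001,0,0.001,0,0,0,0,0.001,0,0.001,0,0,0,0,0.001,0,0.001,0,0,0,0,0.001,0,0.001,0,0,0])

```text
t: 3.65
tool_pos: [0.6129, 0.2343, 0.0856]
orientation: [-0.311, 3.123, -0.002]
force: [-0.6, 1.8, 0.2]
opening: 0.0159
```

Emit:
jog_arm(motion=[0,0,0,0,0,0,0.09,0,0,0,0,0,0,0.18,0,0,0,0,0,0,0.27,0,0,0,0,0,0,0.36,0,0,0,0,0,0,0.45,0,0,0,0,0,0,0.54,0,0,0,0,0,0,0.62,0,0,0,0,0,0,0.69])

```text
t: 4.45
tool_pos: [0.613, 0.2347, 0.0856]
orientation: [1.351, 2.833, 0.002]
force: [2.2, 2.0, -0.9]
opening: 0.0157
```

Emit:
jog_arm(motion=[0,0,0,0,0,0,0,0,0,0,0,0,0,0])

```text
t: 4.65
tool_pos: [0.613, 0.2348, 0.0856]
orientation: [1.347, 2.835, 0.001]
force: [0.6, 1.4, -0.9]
opening: 0.016
```

Run:
```python
from h import *
from plant import read_state
s=read_state();print(s["wrist_torque"],s["force"])
goto([.613,.2341,.0855],-.9-np.pi);wristcam("w3")
```

```text
[0.11451072 0.14995365 0.27159002] [ 0.63539562  1.40966376 -0.87477205]
shift [-0.001 -0.001  0.   ] turn [0.001 0.002 0.008] yaw now 2.2546 q [ 0.29  0.37  1.46 -0.    1.31 -0.39]
4.65 [0.61302585 0.2347835  0.085641  ]
```

View pics/w3.png

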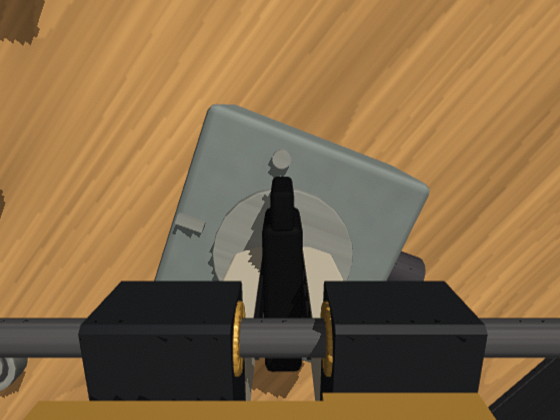

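The nose at (282,178) is in line with the stud at (281,160). I'll nudge a little further to feel for the stop.

Emit:
jog_arm(motion=[0,0,0,0,0,0,0.03,0,0,0,0,0,0,0.03,0,0,0,0,0,0,0.03])

```text
t: 5.0
tool_pos: [0.6129, 0.235, 0.0856]
orientation: [1.409, 2.804, 0.002]
force: [-0.8, 2.4, 0.6]
opening: 0.0162
```

Run:
```python
from h import *
from plant import read_state
s=read_state();print(s["wrist_torque"],s["force"],yawnow(s))
```

```text
[0.30584051 0.21455075 0.50015727] [-0.84734146  2.35983106  0.61709292] 2.2101
```

Torque rises to 0.5 N m, so it is at the stop. Opening and lifting now.

Emit:
jog_arm(motion=[1,0,0,0,0,0,0,1,0,0,0,0,0,0,1,0,0,0,0,0,0,1,0,0,0,0,0,0,1,0,0,0,0,0,0,1,0,0,0,0,0,0])

```text
t: 5.6
tool_pos: [0.6129, 0.2349, 0.0856]
orientation: [1.41, 2.804, 0.002]
force: [0.2, -0.2, 0.1]
opening: 0.0599
```

Emit:
jog_arm(motion=[1,0,0,-0.1,0,0,0,1,0,0,-0.2,0,0,0,1,0,0,-0.3,0,0,0,1,0,0,-0.3,0,0,0])

```text
t: 6.0
tool_pos: [0.6164, 0.2362, 0.2463]
orientation: [1.404, 2.794, 0.018]
force: [0.8, 0.1, 1.3]
opening: 0.0906
```

Run:
```python
from h import *
wristcam("w4")
pu=np.load("poses.npz")["pu"]
pad=w(pu,np.array([[-.05,0,.11]]))[0];print(pad)
for k in (0,1,-1,2):
  y=pu[2]+np.pi/2*k; print(k,"q6",np.arctan2(pad[1],pad[0])+np.pi/2-y)
v=w(pu,np.array([[-.06,0.02,.26]]))[0]
goto(v,pu[2]+np.pi/2);goto(v,pu[2]-np.pi/2)
```

```text
6.0 [0.6164191  0.23621179 0.24630311]
[ 0.58534461 -0.19210528  0.11      ]
0 q6 1.0754364122303688
1 q6 -0.49535991456452777
-1 q6 2.6462327390252653
2 q6 -2.0661562413594243
shift [-0.607 -0.558 -0.039] turn [0.008 0.002 0.294] yaw now 2.2101 q [ 0.29  0.27  1.29 -0.    1.57 -0.35]
shift [-0.607 -0.558 -0.039] turn [-0.003  0.011 -1.706] yaw now 2.2101 q [ 0.29  0.27  1.29 -0.    1.57 -0.35]
```

View pics/w4.png

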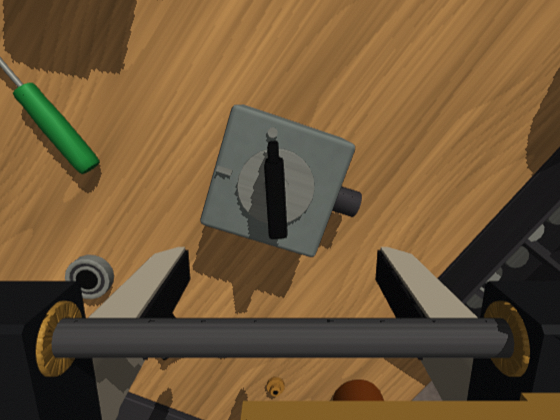

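The handle is parked on the stud. Next stop is the unit.

Emit:
jog_arm(motion=[0.6,-0.607,-0.558,-0.04,0,0,0.294,0.6,-0.607,-0.558,-0.04,0,0,0.294,0.6,-0.607,-0.558,-0.04,0,0,0.294,0.6,-0.607,-0.558,-0.04,0,0,0.294,0.6,-0.607,-0.558,-0.04,0,0,0.294,0.6,-0.607,-0.558,-0.04,0,0,0.294,0.6,-0.607,-0.558,-0.04,0,0,0.294,0.6,-0.607,-0.558,-0.04,0,0,0.294])

```text
t: 6.85
tool_pos: [0.5721, -0.1641, 0.2582]
orientation: [2.011, 2.405, 0.015]
force: [1.2, -0.2, -1.0]
opening: 0.056
```

Run:
```python
from h import *
pu=np.load("poses.npz")["pu"]
v=w(pu,np.array([[-.06,0.0,.26]]))[0]
goto(v,pu[2]+np.pi/2)
```

```text
shift [-0.06  -0.004 -0.004] turn [ 0.007 -0.001 -0.   ] yaw now 1.7484 q [-0.37  0.09  1.46  0.01  1.58 -0.55]
```

Emit:
jog_arm(motion=[0.55,-0.03,-0.004,-0.004,0.007,0,0,0.55,-0.03,-0.004,-0.004,0.007,0,0])

```text
t: 7.05
tool_pos: [0.5719, -0.1816, 0.2585]
orientation: [-2.018, -2.404, 0.0]
force: [0.0, 1.2, -0.3]
opening: 0.0514
```

Run:
```python
from h import *
c=wristcam("w5");pu=np.load("poses.npz")["pu"]
un=boxsegs(-150,150,-65,65,0,12)+boxsegs(-57,-43,-13,13,77,131)+[((-50,0,65),(-50,39,65)),((10,0,65),(64,0,65))]
cv2.imwrite("pics/w5o.png",draw(c,cv2.imread("pics/w5.png"),pu,un,0,0,560,420,1))
```

```text
7.05 [ 0.5719013  -0.18157091  0.2584977 ]
```

View pics/w5o.png

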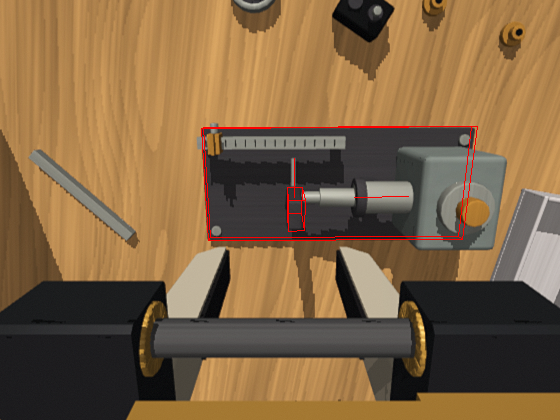

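View pics/w5.png

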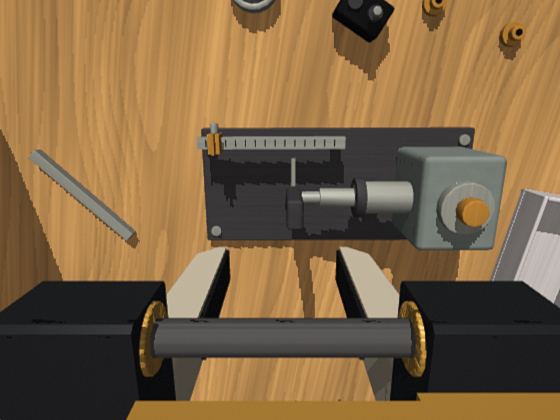

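Run:
```python
import cv2
k=cv2.imread("pics/w5.png")
cv2.imwrite("pics/w5z.png",cv2.resize(k[115:255,190:350],None,fx=5,fy=5,interpolation=2)[:600])
```

```text
(no output)
```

View pics/w5z.png

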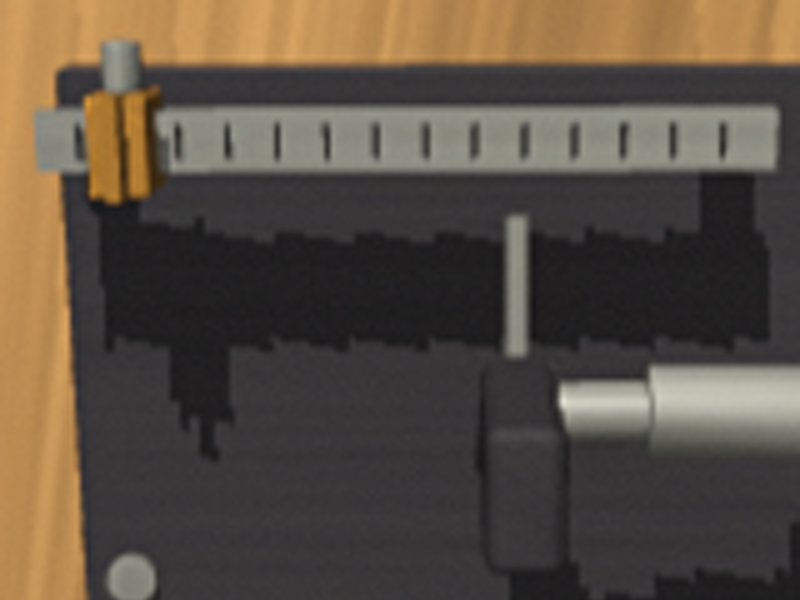

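```bash
cat >> h.py <<'E'
def ray(c,px,z,pose):
    """pixel -> local (mm) at height z"""
    f=c["frame"].shape[0]/2/np.tan(np.radians(c["vertical_fov"])/2)
    d=np.r_[(np.array(px)-[c["cx"],c["cy"]])/f,1];T=c["world_from_camera"];d=T[:3,:3]@d;o=T[:3,3];P=o+d*(z-o[2])/d[2]
    a=pose[2];q=P[:2]-pose[:2];return np.array([np.cos(a)*q[0]+np.sin(a)*q[1],-np.sin(a)*q[0]+np.cos(a)*q[1]])*1000
E
python3 - <<'E'
from h import *
c=load("w5");Z=lambda u,v:(189.6+u/5,114.6+v/5)
pu,r=fit([(c,(-147,52,46),Z(37,140)),(c,(3,52,46),Z(778,137)),(c,(-50,39,65),Z(517,215)),(c,(-57,-13,131),Z(485,570)),(c,(-43,-13,131),Z(565,570)),(c,(-57,13,131),Z(487,432)),(c,(-43,13,131),Z(567,432)),(c,(-150,65,12),Z(60,70))],np.load("poses.npz")["pu"])
print(pu,r.round(1))
np.save("pu2.npy",pu)
for n,u,v,z in[("fin centre",122,145,.064),("clamp L",87,145,.055),("clampR",158,140,.055),("fin bot",124,198,.064),("bodybotL",90,195,.046),("bodybotR",150,195,.05),("ptr",517,215,.065),("ptr root",515,350,.065)]:
    print(n,ray(c,Z(u,v),z,pu).round(1))
E
```

```text
[ 0.63370815 -0.1834098   0.17634961] [-0.4  0.1  0.1  0.1  0.1  0.1 -0.   1.8  0.8  1.8 -0.5 -0.8  0.7 -0.9
 -1.5 -0.9]
fin centre [-126.2   52.7]
clamp L [-134.7   51.9]
clampR [-120.7   52.8]
fin bot [-126.3   42.5]
bodybotL [-136.5   41. ]
bodybotR [-123.6   41.4]
ptr [-50.1  39.1]
ptr root [-50.4  12.4]
```

Run:
```python
from h import *
pu=np.load("pu2.npy")
goto(w(pu,[-.05,0,.091])[0],pu[2]+np.pi/2)
goto(w(pu,[-.05,0,.15])[0],pu[2]+np.pi/2)
```

```text
shift [-0.03   0.02   0.335] turn [-0.001 -0.002 -0.   ] yaw now 1.7464 q [-0.39  0.12  1.43  0.    1.6  -0.57]
shift [-0.03   0.02   0.217] turn [-0.001 -0.002 -0.   ] yaw now 1.7464 q [-0.39  0.12  1.43  0.    1.6  -0.57]
```

Emit:
jog_arm(motion=[0.55,-0.03,0.02,0.08,0,0,0,0.55,-0.03,0.02,0.16,0,0,0,0.55,-0.03,0.02,0.21,0,0,0,0.55,-0.03,0.02,0.217,0,0,0,0.55,-0.03,0.02,0.217,0,0,0])

```text
t: 7.6
tool_pos: [0.5843, -0.1905, 0.1493]
orientation: [-2.013, -2.406, -0.001]
force: [0.0, -0.6, 0.3]
opening: 0.0513
```

Run:
```python
from h import *
pu=np.load("pu2.npy")
goto(w(pu,[-.05,0,.091])[0],pu[2]+np.pi/2);wristcam("w6")
```

```text
shift [-0.004  0.     0.117] turn [-0.002 -0.003  0.001] yaw now 1.7482 q [-0.4   0.21  1.52  0.    1.41 -0.58]
7.6 [ 0.58432846 -0.19046441  0.14928177]
```

View pics/w6.png

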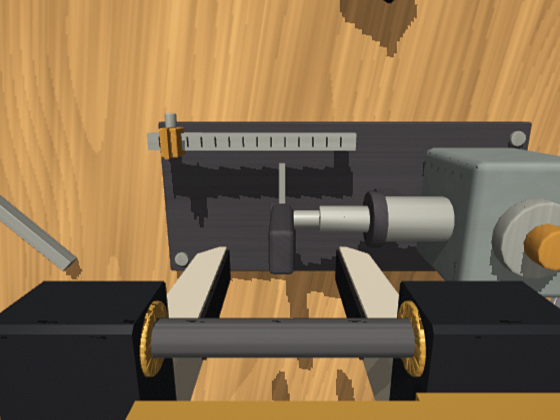

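The paddle at column 282 is centred between the fingers (230–338). Descending and gripping.

Emit:
jog_arm(motion=[0.55,-0.004,0,0.06,0,0,0,0.55,-0.004,0,0.11,0,0,0,0.55,-0.004,0,0.117,0,0,0,0.55,-0.004,0,0.117,0,0,0,0,-0.004,0,0.117,0,0,0,0,-0.004,0,0.117,0,0,0,0,-0.004,0,0.117,0,0,0,0,-0.004,0,0.117,0,0,0], grip_force=30)

```text
t: 8.45
tool_pos: [0.5861, -0.1933, 0.0935]
orientation: [-2.016, -2.408, -0.003]
force: [-0.0, 0.5, 0.0]
opening: 0.0234
```

Emit:
jog_arm(motion=[0,0,0,0,0,0,0,0,0,0,0,0,0,0,0,0,0,0,0,0,0,0,0,0,0,0,0,0])

```text
t: 8.85
tool_pos: [0.5842, -0.1936, 0.0935]
orientation: [-2.014, -2.406, 0.001]
force: [-11.0, -1.1, 6.0]
opening: 0.0138
```

Run:
```python
from h import *
pu=np.load("pu2.npy")
goto(w(pu,[-.05,0,.091])[0],pu[2]+np.pi/2)
goto(w(pu,[-.127,0,.091])[0],pu[2]+np.pi/2)
```

```text
shift [0.003 0.001 0.005] turn [-0.002 -0.002  0.   ] yaw now 1.7475 q [-0.4   0.26  1.57  0.    1.31 -0.58]
shift [ 0.003 -0.153  0.005] turn [-0.002 -0.002  0.   ] yaw now 1.7475 q [-0.4   0.26  1.57  0.    1.31 -0.58]
```

Emit:
jog_arm(motion=[0,0,-0.03,0,0,0,0,0,0,-0.06,0,0,0,0,0,0,-0.09,0,0,0,0,0,0,-0.12,0,0,0,0,0,0,-0.145,0,0,0,0,0,0,-0.153,0,0,0,0,0,0,-0.153,0,0,0,0,0,0,-0.153,0,0,0,0])

```text
t: 9.65
tool_pos: [0.5105, -0.2068, 0.0935]
orientation: [-2.016, -2.408, -0.003]
force: [12.4, 1.1, -9.7]
opening: 0.0137
```

Run:
```python
from h import *
from plant import *
pu=np.load("pu2.npy")
goto(w(pu,[-.127,0,.091])[0],pu[2]+np.pi/2)
wristcam("w7")
for n in("top","side"):
    c=read_camera(n);cv2.imwrite(f"pics/{n}7.png",c["frame"][:,:,::-1]);np.savez(f"pics/{n}7.npz",**c)
k=cv2.imread("pics/side7.png");cv2.imwrite("pics/side7z.png",cv2.resize(k[270:370,240:370],None,fx=6,fy=6,interpolation=2))
k=cv2.imread("pics/top7.png");cv2.imwrite("pics/top7z.png",cv2.resize(k[170:250,300:400],None,fx=6,fy=6,interpolation=2))
```

```text
shift [ 0.003 -0.003  0.005] turn [ 0.    -0.001  0.   ] yaw now 1.7474 q [-0.48  0.09  1.76  0.    1.29 -0.66]
9.65 [ 0.51051507 -0.20678158  0.09351418]
```

View pics/w7.png

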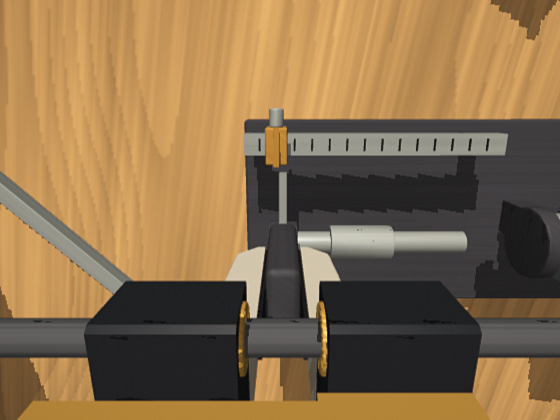

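View pics/side7z.png

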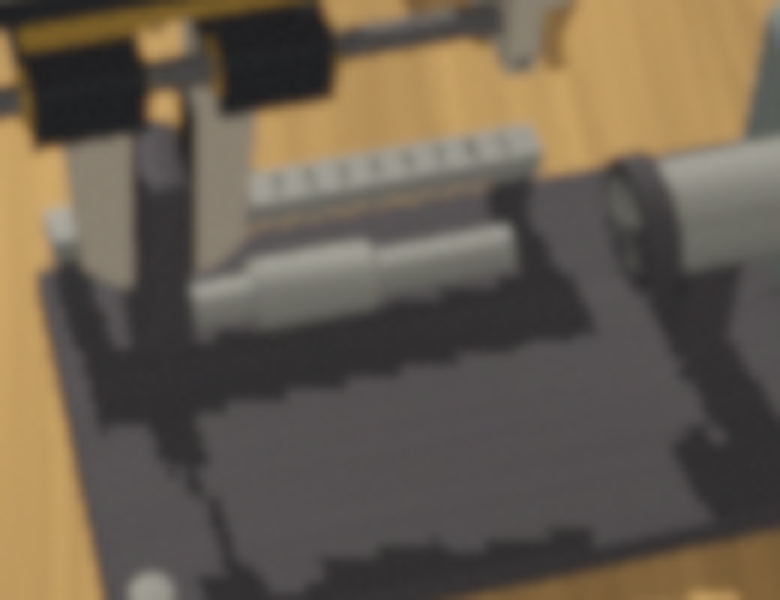

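View pics/top7.png

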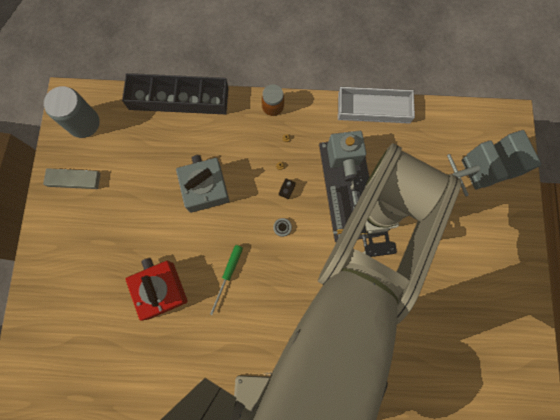

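Run:
```python
import cv2
k=cv2.imread("pics/w7.png")
cv2.imwrite("pics/w7z.png",cv2.resize(k[100:230,235:315],None,fx=7,fy=7,interpolation=2)[:600])
```

```text
(no output)
```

View pics/w7z.png

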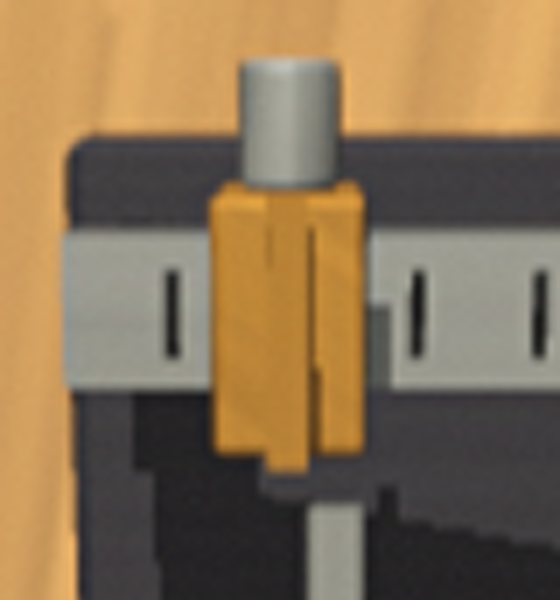

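Run:
```python
from h import *
c=load("w7");pu=np.load("pu2.npy");Z=lambda u,v:(234.6+u/7,99.6+v/7)
for u,v,z in[(288,465,.064),(336,510,.065),(211,320,.055),(364,320,.055)]:print(ray(c,Z(u,v),z,pu).round(1))
```

```text
[-128.4   42. ]
[-124.8   38.7]
[-134.5   52. ]
[-122.6   52. ]
```

The pointer is 3.6 mm short of the fin centre. I'm adding that plus about 1.5 mm for spring lag.

Emit:
jog_arm(motion=[0,0,-0.01,0,0,0,0,0,0,-0.01,0,0,0,0,0,0,-0.01,0,0,0,0,0,0,-0.01,0,0,0,0,0,0,-0.01,0,0,0,0,0,0,-0.01,0,0,0,0,0,0,-0.01,0,0,0,0,0,0,-0.01,0,0,0,0])

```text
t: 10.6
tool_pos: [0.5075, -0.2073, 0.0935]
orientation: [2.015, 2.408, 0.006]
force: [12.5, 0.4, -7.2]
opening: 0.0138
```

Run:
```python
from h import *
c=wristcam("w8");k=cv2.imread("pics/w8.png")
cv2.imwrite("pics/w8z.png",cv2.resize(k[100:185,235:315],None,fx=7,fy=7,interpolation=2)[:600])
```

```text
10.6 [ 0.50749942 -0.20732353  0.0934996 ]
```

View pics/w8z.png

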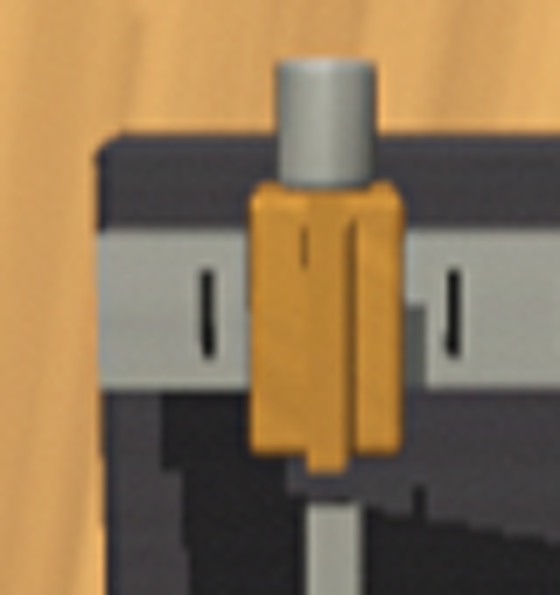

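Fin centre is at crop column 328 and the pointer at 334, so they differ by about 0.5 mm. A short hold with the lag offset, then a final check.

Emit:
jog_arm(motion=[0,0,-0.004,0,0,0,0,0,0,-0.004,0,0,0,0,0,0,-0.004,0,0,0,0,0,0,-0.004,0,0,0,0,0,0,-0.004,0,0,0,0,0,0,-0.004,0,0,0,0,0,0,-0.004,0,0,0,0,0,0,-0.004,0,0,0,0])

```text
t: 11.45
tool_pos: [0.5074, -0.2074, 0.0935]
orientation: [2.013, 2.406, 0.01]
force: [13.6, 0.8, -8.3]
opening: 0.0139
```

Run:
```python
from h import *
from plant import read_camera
c=wristcam("w9");k=cv2.imread("pics/w9.png")
a=cv2.resize(k[100:185,235:315],None,fx=5,fy=5,interpolation=2)
t=read_camera("top")["frame"][:,:,::-1][140:225,165:245]
cv2.imwrite("pics/w9z.png",np.hstack([a,cv2.resize(t,None,fx=5,fy=5,interpolation=2)[:a.shape[0]]]))
```

```text
11.45 [ 0.50742371 -0.20735861  0.09350148]
```

View pics/w9z.png

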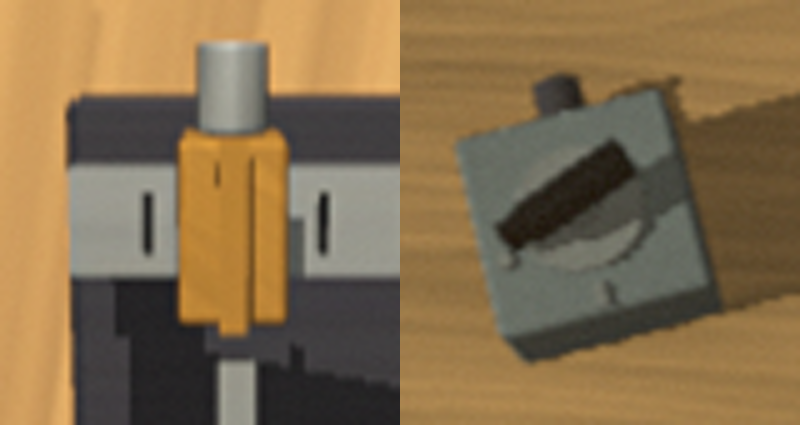

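Pointer (crop column 237) and fin (234) are level. The isolator's nose sits at its stud. Handing in.

```bash
python3 -c "
from plant import *
print(close_job())"
```

```text
the job is handed in; nothing more can be done
None
```

I turned the isolator clockwise to its off stop, then pulled the relief rod out to the brass clamp and handed the job in with the gripper still holding it there. No verdict is reported on hand-in.

- **Isolator:** The handle swung about 62° clockwise. When I nudged it further, the wrist torque rose to 0.5 N m, well above the 0.12 N m friction, so it was against the stop. The last top picture shows the nose at the round stud.
- **Rod:** I gripped the paddle across its thickness at 30 N and pulled it out about 78 mm. The first pull stopped 3.6 mm short, so I corrected it using the wrist camera.
- **Last check:** The pointer was within about 0.5 mm of the clamp's fin in the wrist picture. The spring pull read about 13.6 N along x, and the fingers read a 13.9 mm opening on the 14 mm paddle.
- **Not settled:**
  - The wrist also read about 8 N vertically throughout the hold. I left this as it was.
  - I did not measure the loose parts at the end. The top picture taken during the pull showed them where they started, and the arm never came near them.

The job took about 11.5 s of the 45 s allowed.

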